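Set the fragile model hull in its cradle

ROBOT

A 6-joint arm with a two-finger parallel gripper is mounted at the origin on the work surface. World frame = base frame: x ahead of the robot, y to its left, z up, the work surface at z = 0. Lengths are in mm, angles in rad, forces in N, time in s.
With the tool pointing down it reaches from about 275 to 1000 mm from the base axis. Payload 8.4 kg.
Tool frame: the origin (TCP) lies midway between the tips of the shut fingers; the grasp point (between the pads) lies 19 mm behind it; z points along the fingers, y is the line along which they close (so a half turn about z gives the same grasp; the last joint's range is limited). The gripper opens to 85 mm and grips with 20 to 120 N. Pads are 22 mm wide; open, the fingers measure 114 mm over their backs; the gripper's body (76 mm by 85 mm) begins 54 mm behind the grasp point. The pads swing forward as they close: fully open they stand 13 mm farther back than shut.
Start: joints at [1.143, 0.353, 1.633, -0, 1.155, -0.002], TCP at [258.155, 569.196, 231.281] pointing down, gripper open.
Joint ranges: [-2.63, 2.63], [-0.92, 2.1], [0.06, 2.66], [-1.3, 4.44], [0, 2.69], [-3.02, 3.02]. Speed limits (rad/s): [2.22, 2.22, 2.79, 3.14, 3.14, 3.14].

INTERFACE

Orientations are given as [roll, pitch, yaw] about the fixed x, y, z axes, in that order (R = Rz(yaw) Ry(pitch) Rx(roll)).
In Python, from rig import telemetry, optics, r gives the robot as it stands.
- The arm moves only by the tool play_rows, never from a script. Its arguments are lists of equal length, an entry for each row: "dp": the shift along the tool's x, y, z in units of 40 mm (1.0 is 40 mm), a list of three; "rot": the turn, a rotation vector about the tool's x, y, z in units of 6 degrees (1.0 is 6 degrees), a list of three. In form: {"dp": [[tx, ty, tz], ...], "rot": [[ax, ay, az], ...]}. A call has 1 to 5 rows; each row is the pose to reach, as a shift and turn from the pose commanded when the call began, along the tool's axes at that moment; what a row does not reach only later rows make up. A row lasts 1/12 s, in which the tool goes at most 41.7 mm and 7.16 degrees, less where a joint would pass 70% of its speed; a pose out of reach is approached as far as the arm can. A call with a gripper value outside its range is refused whole. "fingers" is the opening, from 0 (shut) to 1 (fully open), set as the call begins (left out, the last holds). The fingers move at their own pace and stop on an object; "grip_force" is the grip in N (left out, the last holds). Time passes only in rows, so rows that repeat a pose let the fingers close. It gives the time, the measured TCP pose, the force, the opening and the grip force at its end, in the units of the state.
- telemetry.sense(): the state, without advancing time (a new reading comes with each control period).
- optics.grab_frame(name): name is "side" or "top"; returns a dict with "color" (400x640x3 uint8, red, green, blue), "mtx" (3x3 intrinsics, pixels), "D" ([k1, k2, p1, p2, k3] as OpenCV has them; the pictures are not rectified), "R" (3x3) and "t" (3): a world point X has camera coordinates R X + t. Camera axes: x right, y down, z forward; pixel columns grow to the right and rows downward; lengths in mm; the calibration is good to about 2 mm. A picture is of the moment at which its call begins. There is no depth.
- r.sign_off(): hands the job in; it is judged then, once.
The state is a dict: "clock": time; "qpos": joint angles; "qvel": joint speeds; "joint_efforts": joint torques, N m; "eef_pos": TCP position; "tcp_rot": TCP orientation; "contact_force": force on the tool from outside, world axes, zero at the start; "wrist_torque": the same for the moment, N m; "opening": opening from 0.0 (shut) to 1.0 (fully open); "grasp_force": force on a finger pad.
Only numpy, scipy, OpenCV 4.12 (cv2) and the standard library are available. Lean on these libraries where they do the work, as an engineer would, in place of code of your own. Each camera call takes 0.05 s, during which the arm holds its last target. There are 200 camera calls.

TASK

Pick up the long, sharp-bowed model boat hull and lay it upright in the wooden cradle, on the two bearers between the dowels, centred lengthwise (the bow may point either way). Its veneer sides are thin, so grip it as lightly as the gripper can and set it down softly: let go only when it is on the bearers or barely above them, and do not press it down hard. Leave the short blunt punt and the steel mug where they are.

Things in the scene. Friction and masses are not known exactly. Their poses are not given: they have to be found in the camera images.
- hull: Long wooden model boat hull, hollow, open on top, pointed bow at +x; 200 long, 44 wide, 45 mm high, 90 g, upright on the bench; sides upright and parallel 60 mm either way of the middle. Origin: centre of its flat underside, where it balances; y across. Safe grip 20 to 35 N; 60 N breaks it. Letting it go over 15 mm above the bearers, or pressing it on the cradle with over 60 N, breaks it.
- cradle: Fixed wooden cradle: base board 150 (x) by 110 (y) by 12 mm; two cross bearers 14 mm thick at x = -45 and +45 mm, tops 30 mm above the bench; on each two 10 mm dowels at y = -36 and +36 mm, tops 52 mm above the bench. The channel between them runs along x, 62 mm wide, with 76 mm clear between the bearers for fingers. Origin: centre of the board's underside, on the bench.
- punt: Bystander: short blunt wooden model punt, square at both ends, open on top, 130 mm long (x), 56 mm wide, 36 mm high, loose on the bench. Origin at the centre of its underside.
- mug: Bystander: steel mug, 72 mm across, 80 mm high, with a handle on its +y side, loose on the bench. Origin at the centre of its underside.
Things that resemble listed ones, but are neither listed nor needed, are in the scene too. What is shaped like the cradle but pink is not meant.

How it is judged:
By the outcome, as a careful person would: the job done as asked, in the order asked, and still so for the second after the job is handed in, with the robot touching nothing.
It also fails if it takes over 40 s, if anything falls off the work surface, if the arm or the gripper's body presses on something with over 40 N, if the wrist force passes 120 N, or if a joint passes its speed limit or range.

## Working session

There is one attempt and no reset: what is moved stays moved. The work goes in short steps, Python scripts to look and compute and a tool call to move; the robot and the scene stay as the last step left them, time stands still between calls to the robot, and variables do not carry over. Pictures are saved under pics/ and viewed, at most 10 in all, crops included, and the job is handed in when it is done.

Besides the shell and the picture viewer there is one more tool, called after "Call:" by a JSON object that holds its "fn" and its "kwargs". play_rows: Moves the arm, as the interface text tells. Its arguments: {"type":"object","properties":{"dp":{"type":"array"},"rot":{"type":"array"},"fingers":{"type":"number"},"grip_force":{"type":"number"}},"required":["dp","rot"]}

```bash
mkdir -p pics; ls; cat > h.py <<'E'
import numpy as np, cv2
from rig import telemetry, optics, r
def px2plane(f,uv,z):
    n=cv2.undistortPoints(np.array(uv,float).reshape(-1,1,2),f["mtx"],np.array(f["D"],float))[:,0]
    R=np.array(f["R"]);t=np.array(f["t"]);C=-R.T@t
    d=np.c_[n,np.ones(len(n))]@R
    return C+d*((z-C[2])/d[:,2])[:,None]
def proj(f,X):
    R=np.array(f["R"]);rv=cv2.Rodrigues(R)[0]
    return cv2.projectPoints(np.array(X,float).reshape(-1,1,3),rv,np.array(f["t"],float),f["mtx"],np.array(f["D"],float))[0][:,0]
E
python3 - <<'E'
from h import *
for n in("top","side"):
    f=optics.grab_frame(n); cv2.imwrite(f"pics/{n}0.png",f["color"][:,:,::-1]); R=np.array(f["R"]); print(n,-R.T@np.array(f["t"]),R[2].round(2),np.array(f["mtx"])[0])
print(telemetry.sense())
E
```

```text
pics
top [421.73021477  -8.70147172 992.91313333] [ 0.13 -0.03 -0.99] [375.16462761   0.         316.09341735]
side [ -40.53504344 -717.95933638  851.15746092] [ 0.5   0.56 -0.66] [436.48731311   0.         313.82914105]
{'clock': 0.1, 'qpos': array([ 1.14260816e+00,  3.53576388e-01,  1.63402665e+00, -1.13699146e-05,
        1.15521027e+00, -2.42349339e-03]), 'qvel': array([ 0.00082578, -0.00099898, -0.00089476,  0.00016364,  0.00060324,
        0.0016747 ]), 'joint_efforts': array([ 1.91376879e-03, -6.06357265e+01, -3.42818356e+01,  9.53488075e-05,
        4.00714649e-03,  4.15816203e-05]), 'eef_pos': array([257.98174664, 568.82049056, 230.65249017]), 'tcp_rot': array([-3.14037198e+00,  7.43822149e-06,  2.71583259e+00]), 'contact_force': array([-0.04559866,  0.19794394,  0.23430357]), 'wrist_torque': array([ 0.04093475, -0.03946949, -0.00435767]), 'grasp_force': 0.0, 'opening': 0.9992232861529111}
```

View pics/top0.png

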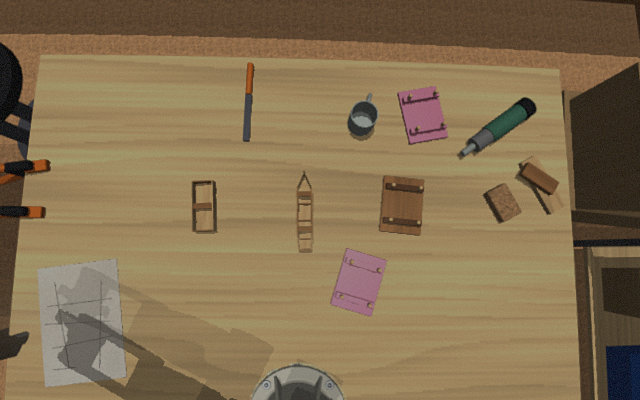

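View pics/side0.png

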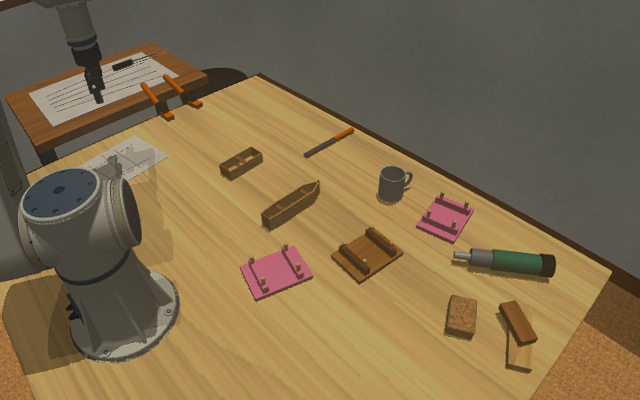

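The top view shows three boat-like or cradle-like groups. The long sharp-bowed hull is at (305,212) with its bow up at (304,172), and the blunt punt is at (204,207). The cradles are brown at (402,205) and pink at (359,281) and (423,115). The pointed hull and the brown cradle fit the description. I'll confirm both in an enlarged crop.

```bash
python3 - <<'E'
from h import *
a=cv2.imread("pics/top0.png");b=cv2.imread("pics/side0.png")
A=cv2.resize(a[160:265,280:440],None,fx=5,fy=5,interpolation=cv2.INTER_CUBIC)
cv2.imwrite("pics/crop.png",A)
f=optics.grab_frame("top")
hsv=cv2.cvtColor(f["color"],cv2.COLOR_RGB2HSV)
for p in[(150,350),(205,390),(205,410),(210,300),(192,305),(230,311)]:print(p,hsv[p])
E
```

```text
(150, 350) [ 17  99 147]
(205, 390) [ 16 151 120]
(205, 410) [ 15 136 116]
(210, 300) [ 20 104 162]
(192, 305) [ 13 141 112]
(230, 311) [ 14 133 119]
```

View pics/crop.png

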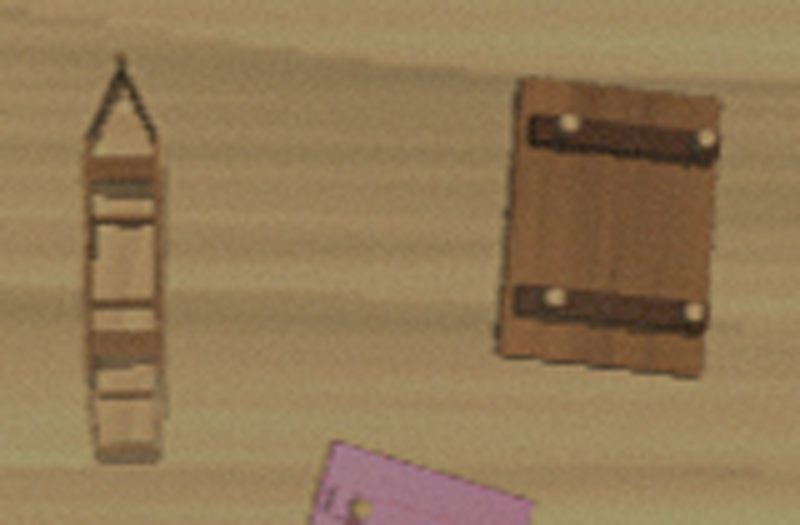

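The crop confirms the open hull with its pointed bow at crop (120,55) and stern at (128,462). The brown cradle's four pale dowels are at crop (570,123), (706,138), (556,297) and (694,312). Next I'll measure.

```bash
cat > m.py <<'E'
from h import *
f=optics.grab_frame("top"); img=f["color"]; hsv=cv2.cvtColor(img,cv2.COLOR_RGB2HSV)
# dowels: bright-centroid near seeds
g=img.astype(float).sum(2); D=[]
for s in[(570,123),(706,138),(556,297),(694,312)]:
    u,v=280+s[0]/5-.4,160+s[1]/5-.4; U=int(round(u));V=int(round(v))
    w=np.clip(g[V-2:V+3,U-2:U+3]-330,0,None); yy,xx=np.mgrid[V-2:V+3,U-2:U+3]
    D.append(((w*xx).sum()/w.sum(),(w*yy).sum()/w.sum()) if w.sum()>0 else (u,v))
P=px2plane(f,D,52)[:,:2]; print(np.round(D,1).tolist(),P.round(1).tolist())
print("row gaps",[np.linalg.norm(P[0]-P[1]).round(1),np.linalg.norm(P[2]-P[3]).round(1)],"(72) col",[np.linalg.norm(P[0]-P[2]).round(1),np.linalg.norm(P[1]-P[3]).round(1)],"(90)")
ax=P[0]-P[2]+P[1]-P[3]; print("cradle c",P.mean(0).round(1),"yaw",np.degrees(np.arctan2(ax[1],ax[0])).round(2))
# board check
m=((hsv[...,1]>122)&(hsv[...,0]<19)).astype(np.uint8)
m2=np.zeros_like(m);m2[165:255,290:330]=m[165:255,290:330]
q=np.argwhere(m2>0)
mc=np.zeros_like(m);mc[170:242,375:432]=m[170:242,375:432]
c=max(cv2.findContours(mc,0,1)[0],key=cv2.contourArea);b=cv2.boxPoints(cv2.minAreaRect(c));B=px2plane(f,b,12)[:,:2]
print("board",B.mean(0).round(1),[np.linalg.norm(B[i]-B[i-1]).round(1) for i in range(4)])
m2=cv2.morphologyEx(m2,cv2.MORPH_CLOSE,np.ones((15,15)))
c=max(cv2.findContours(m2,0,1)[0],key=cv2.contourArea)
X=px2plane(f,c[:,0],45)[:,:2]
(cx,cy),wh,an=cv2.minAreaRect(X.astype(np.float32));print("hull rect",cx,cy,wh,an)
print("x range",X[:,0].min(),X[:,0].max(),"bow",X[X[:,0].argmax()])
xm=(X[:,0].min()+X[:,0].max())/2
# side lines at parallel part, row by row
rows=[]
for v in range(195,246):
    cs=np.flatnonzero(m2[v]); 
    if len(cs)>8: rows.append((v,cs[0]-.5,cs[-1]+.5))
rows=np.array(rows)
L=px2plane(f,rows[:,[1,0]],45);Rr=px2plane(f,rows[:,[2,0]],45)
mid=(L+Rr)/2;k=np.polyfit(mid[:,0],mid[:,1],1);print("width",np.median(L[:,1]-Rr[:,1]),"yaw",np.degrees(np.arctan(k[0])),"y at xm",xm,np.polyval(k,xm))
np.save("D.npy",P)
E
python3 m.py
```

```text
[[393.5, 184.0], [420.8, 187.2], [390.6, 219.0], [418.5, 222.0]] [[583.3, -236.9], [576.6, -307.9], [493.5, -228.4], [486.9, -300.2]]
row gaps [np.float64(71.3), np.float64(72.1)] (72) col [np.float64(90.3), np.float64(90.1)] (90)
cradle c [ 535.1 -268.3] yaw -5.18
board [ 535.3 -268.4] [np.float64(109.6), np.float64(150.5), np.float64(111.8), np.float64(151.3)]
hull rect 503.8228759765625 -9.093563079833984 (183.0911865234375, 40.7791748046875) 1.2499908208847046
x range 412.4304302513174 595.4606346303128 bow [595.46063463 -12.31880709]
width 40.42524840308898 yaw 1.770135178628301 y at xm 503.9455324408151 -10.387160276292322
```

```bash
python3 - <<'E'
from h import *
f=optics.grab_frame("top")
uv=[(280+a/5-.4,160+b/5-.4) for a,b in[(120,55),(128,462),(87,300),(160,300),(87,180),(158,180),(90,400),(161,400)]]
P=px2plane(f,uv,45);print(P.round(1)[:,:2].tolist(), np.linalg.norm(P[0]-P[1]))
print("stern at z 0..",px2plane(f,[uv[1]],0))
s=optics.grab_frame("side")
c=(P[0]+P[1])/2; c[2]=0
pts=[P[0],P[1],[P[1][0],P[1][1]-22,45],[P[1][0],P[1][1]+22,45],[P[1][0],P[1][1]-22,0],[c[0],c[1],45]]
q=proj(s,pts);print(q.round(1).tolist())
im=cv2.imread("pics/side0.png")
x0,y0=245,165
A=cv2.resize(im[y0:y0+75,x0:x0+95],None,fx=8,fy=8,interpolation=cv2.INTER_CUBIC)
for u,v in q: cv2.drawMarker(A,(int((u-x0+.5)*8),int((v-y0+.5)*8)),(0,255,0),0,10,1)
cv2.imwrite("pics/sc.png",A)
E
```

```text
[[614.6, -5.8], [407.5, -13.8], [488.3, 8.4], [488.9, -28.4], [549.5, 9.8], [550.2, -26.4], [438.1, 5.9], [438.6, -29.8]] 207.32615565676375
stern at z 0.. [[406.79378529 -13.99624062   0.        ]]
[[318.4, 180.6], [263.3, 217.0], [268.5, 221.2], [258.3, 212.8], [270.0, 233.1], [292.1, 198.0]]
```

View pics/sc.png

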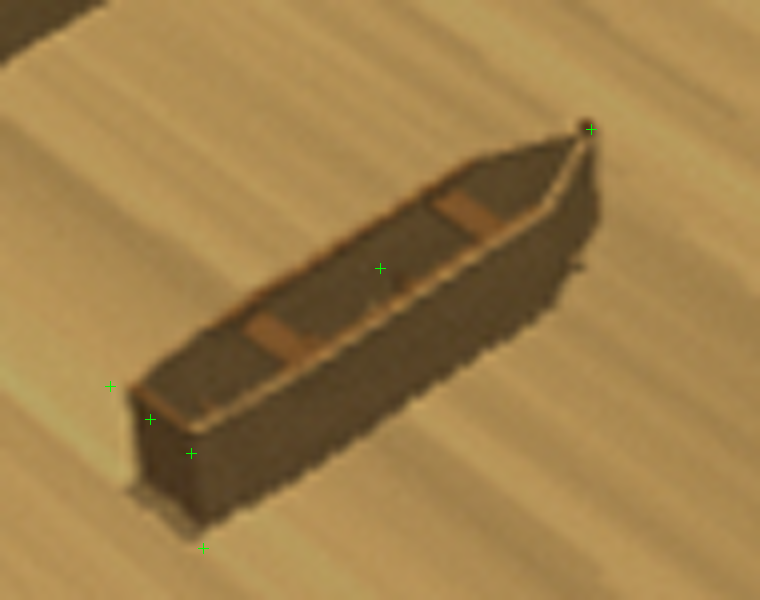

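The side view shows the hull upright: the bow tip is on its mark at crop (590,128), and the stern rim corners are at crop (132,388) and (195,432). That puts the stern slightly forward of my top-view estimate, which was caught by the shadow. I'll cast the side rays at z=45.

```bash
python3 - <<'E'
from h import *
s=optics.grab_frame("side")
c=lambda a,b:(245+a/8-.5,165+b/8-.5)
P=px2plane(s,[c(588,128),c(132,388),c(195,432)],45);B=px2plane(s,[c(207,530)],0)
m=(P[1]+P[2])/2
print(P.round(1).tolist(),B.round(1),"len",np.linalg.norm(P[0]-m),"w",np.linalg.norm(P[1]-P[2]),"mid",(P[0]+m)/2,"yaw",np.degrees(np.arctan2(*(P[0]-m)[[1,0]])))
E
```

```text
[[614.1, -4.5, 45.0], [412.2, 2.6, 45.0], [414.5, -28.4, 45.0]] [[413.6 -29.7   0. ]] len 200.9231531075337 w 31.091561539737377 mid [513.74063502  -8.70475181  45.        ] yaw 2.4189123784412128
```

```bash
cat > g.py <<'E'
import sys
from h import *
from scipy.spatial.transform import Rotation as Ro
x,y,z,yaw=map(float,sys.argv[1:5])
s=telemetry.sense(); R=Ro.from_euler("xyz",s["tcp_rot"]); T=Ro.from_euler("xyz",[np.pi,0,np.radians(yaw)])
print("dp",(R.inv().apply(np.array([x,y,z])-s["eef_pos"])/40).round(3),"rot",np.degrees((R.inv()*T).as_rotvec()/6).round(3),"t",round(s["clock"],2),s["eef_pos"].round(1),"F",s["contact_force"].round(1),"op",round(s["opening"],3),"g",round(s["grasp_force"],1),"q6",s["qpos"][5].round(2))
E
python3 g.py 513.7 -9.3 150 182.2
```

```text
dp [-11.792 -10.529   2.031] rot [-3.000e-03 -1.000e-03 -4.433e+00] t 0.35 [258.1 569.1 231.1] F [ 0.3 -0.2 -0. ] op 0.998 g 0.0 q6 -0.0
```

Call:
{"fn": "play_rows", "kwargs": {"dp": [[-0.7,-0.62,0.12],[-1.4,-1.24,0.24],[-2.1,-1.86,0.36],[-2.8,-2.48,0.48],[-3.5,-3.1,0.6]], "rot": [[0,0,0],[0,0,0],[0,0,0],[0,0,0],[0,0,0]], "fingers": 1.0, "grip_force": 20}}

```text
clock: 0.77
eef_pos: [334.8, 396.9, 207.1]
tcp_rot: [3.141, 0.0, 2.716]
contact_force: [-0.3, 0.2, 0.3]
opening: 1.002
grasp_force: 0.0
```

Call:
{"fn": "play_rows", "kwargs": {"dp": [[-0.7,-0.62,0.12],[-1.4,-1.24,0.24],[-2.1,-1.86,0.36],[-2.8,-2.48,0.48],[-3.5,-3.1,0.6]], "rot": [[0,0,0],[0,0,0],[0,0,0],[0,0,0],[0,0,0]]}}

```text
clock: 1.18
eef_pos: [411.2, 226.1, 183.3]
tcp_rot: [3.141, 0.0, 2.716]
contact_force: [0.6, 0.1, -0.2]
opening: 1.0
grasp_force: 0.0
```

Call:
{"fn": "play_rows", "kwargs": {"dp": [[-0.7,-0.62,0.12],[-1.4,-1.24,0.24],[-2.1,-1.86,0.36],[-2.8,-2.48,0.48],[-3.5,-3.1,0.6]], "rot": [[0,0,-0.8],[0,0,-1.6],[0,0,-2.4],[0,0,-3.2],[0,0,-4.0]]}}

```text
clock: 1.6
eef_pos: [487.6, 55.1, 159.3]
tcp_rot: [3.141, 0.001, 3.139]
contact_force: [1.2, 0.8, -0.4]
opening: 0.999
grasp_force: 0.0
```

```bash
python3 g.py 513.7 -9.3 110 182.2
```

```text
dp [-0.658 -1.608  1.233] rot [ 0.001  0.006 -0.394] t 1.6 [487.6  55.1 159.3] F [ 1.2  0.8 -0.4] op 0.999 g 0.0 q6 -1.46
```

Call:
{"fn": "play_rows", "kwargs": {"dp": [[-0.22,-0.54,0.41],[-0.44,-1.07,0.82],[-0.66,-1.61,1.23],[-0.66,-1.61,1.23],[-0.66,-1.61,1.23]], "rot": [[0,0,-0.13],[0,0,-0.26],[0,0,-0.39],[0,0,-0.39],[0,0,-0.39]]}}

```text
clock: 2.02
eef_pos: [512.6, -8.5, 109.3]
tcp_rot: [3.141, -0.002, -3.11]
contact_force: [-0.1, 0.3, -0.1]
opening: 1.006
grasp_force: 0.0
```

```bash
python3 g.py 513.7 -9.3 4 182.2; python3 - <<'E'
from h import *
for n in("top",):
    f=optics.grab_frame(n); cv2.imwrite(f"pics/{n}1.png",cv2.resize(f["color"][140:290,240:400,::-1],None,fx=4,fy=4,interpolation=cv2.INTER_CUBIC))
E
```

```text
dp [-0.033 -0.022  2.632] rot [ 0.002 -0.018 -0.065] t 2.02 [512.6  -8.5 109.3] F [-0.1  0.3 -0.1] op 1.006 g 0.0 q6 -1.62
```

Call:
{"fn": "play_rows", "kwargs": {"dp": [[-0.01,-0.01,0.7],[-0.02,-0.02,1.4],[-0.03,-0.02,2.1],[-0.03,-0.02,2.45],[-0.03,-0.02,2.63]], "rot": [[0,0,-0.03],[0,0,-0.05],[0,0,-0.05],[0,0,-0.05],[0,0,-0.05]]}}

```text
clock: 2.48
eef_pos: [513.2, -7.3, 3.8]
tcp_rot: [3.141, -0.002, -3.101]
contact_force: [-0.3, -0.5, 0.3]
opening: 1.0
grasp_force: 0.0
```

Call:
{"fn": "play_rows", "kwargs": {"dp": [[0,0,0],[0,0,0],[0,0,0]], "rot": [[0,0,0],[0,0,0],[0,0,0]]}}

```text
clock: 2.73
eef_pos: [515.2, -8.1, 6.2]
tcp_rot: [-3.141, 0.002, -3.102]
contact_force: [-0.8, 0.7, 0.0]
opening: 1.001
grasp_force: 0.0
```

```bash
python3 g.py 513.7 -9.3 4 182.2; python3 - <<'E'
from h import *
f=optics.grab_frame("side"); cv2.imwrite("pics/side2.png",cv2.resize(f["color"][130:250,220:360,::-1],None,fx=5,fy=5,interpolation=cv2.INTER_CUBIC))
E
```

```text
dp [ 0.039 -0.03   0.056] rot [-0.001  0.02   0.012] t 2.73 [515.2  -8.1   6.2] F [-0.8  0.7  0. ] op 1.001 g 0.0 q6 -1.63
```

View pics/side2.png

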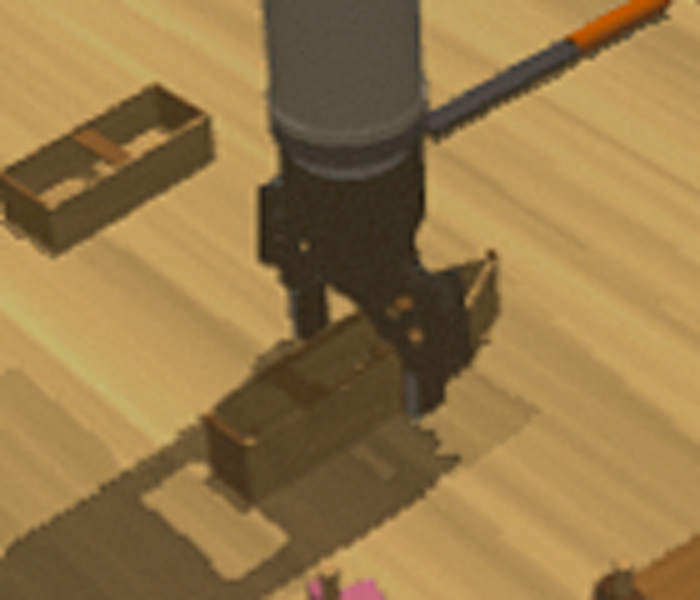

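The fingers straddle the hull amidships, with the near finger at crop (430,390), the far one at (310,310), and clearance on both sides. I'll trim the position and close at 20 N.

Call:
{"fn": "play_rows", "kwargs": {"dp": [[0.03,-0.03,0.02],[0.03,-0.03,0.02],[0.03,-0.03,0.02],[0.03,-0.03,0.02]], "rot": [[0,0,0],[0,0,0],[0,0,0],[0,0,0]]}}

```text
clock: 3.12
eef_pos: [513.2, -9.7, 4.4]
tcp_rot: [-3.142, 0.0, -3.103]
contact_force: [0.0, 0.0, -0.2]
opening: 0.998
grasp_force: 0.0
```

Call:
{"fn": "play_rows", "kwargs": {"dp": [[0,0,0],[0,0,0],[0,0,0],[0,0,0],[0,0,0]], "rot": [[0,0,0],[0,0,0],[0,0,0],[0,0,0],[0,0,0]], "fingers": 0.0, "grip_force": 20}}

```text
clock: 3.53
eef_pos: [513.1, -9.7, 4.1]
tcp_rot: [-3.142, 0.0, -3.102]
contact_force: [-1.1, 1.0, 1.2]
opening: 0.515
grasp_force: 21.3
```

Call:
{"fn": "play_rows", "kwargs": {"dp": [[0,0,0],[0,0,0],[0,0,0],[0,0,0],[0,0,0]], "rot": [[0,0,0],[0,0,0],[0,0,0],[0,0,0],[0,0,0]]}}

```text
clock: 3.95
eef_pos: [513.1, -9.7, 4.1]
tcp_rot: [-3.142, 0.0, -3.102]
contact_force: [-0.7, -0.5, 2.8]
opening: 0.511
grasp_force: 21.4
```

Call:
{"fn": "play_rows", "kwargs": {"dp": [[0,0,-0.15],[0,0,-0.5],[0,0,-1.0],[0,0,-1.5],[0,0,-2.0]], "rot": [[0,0,0],[0,0,0],[0,0,0],[0,0,0],[0,0,0]]}}

```text
clock: 4.37
eef_pos: [512.5, -9.7, 84.9]
tcp_rot: [3.142, -0.001, -3.102]
contact_force: [1.1, 0.3, -1.0]
opening: 0.519
grasp_force: 20.9
```

Call:
{"fn": "play_rows", "kwargs": {"dp": [[0,0,-0.2],[0,0,-0.4],[0,0,-0.4],[0,0,-0.4]], "rot": [[0,0,0],[0,0,0],[0,0,0],[0,0,0]]}}

```text
clock: 4.7
eef_pos: [512.8, -9.7, 99.8]
tcp_rot: [-3.142, -0.0, -3.102]
contact_force: [-0.6, 0.2, -1.2]
opening: 0.514
grasp_force: 21.0
```

```bash
python3 g.py 535.1 -268.3 100 174.8; python3 - <<'E'
from h import *
f=optics.grab_frame("side"); cv2.imwrite("pics/side3.png",cv2.resize(f["color"][100:250,220:380,::-1],None,fx=4,fy=4,interpolation=cv2.INTER_CUBIC))
E
```

```text
dp [-3.040e-01 -6.483e+00 -6.000e-03] rot [-0.    -0.002  1.241] t 4.7 [512.8  -9.7  99.8] F [-0.6  0.2 -1.2] op 0.514 g 21.0 q6 -1.63
```

View pics/side3.png

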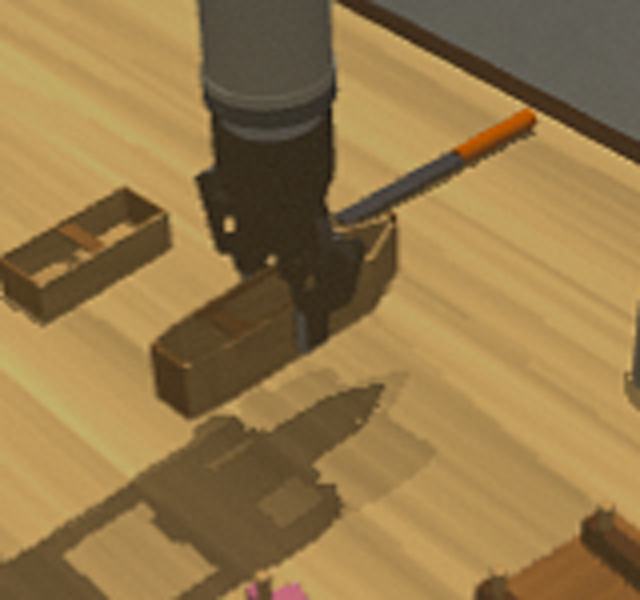

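The hull is off the bench and held amidships: bow tip at crop (395,217), stern rim at (152,348) and (192,370). I'll check that it's level and where it sits in the grip.

```bash
python3 - <<'E'
from h import *
f=optics.grab_frame("side")
c=lambda a,b:(220+a/4-.5,100+b/4-.5)
# rays onto the hull's mid-plane (y ~ -9.5 + tan(2.3)*(x-513)), giving x,z
R=np.array(f["R"]);C=-R.T@np.array(f["t"])
for uv in[c(394,216),c(172,356)]:
    a=px2plane(f,[uv],140.)[0]; d=a-C; k=.04; n=np.array([-k,1,0]); p0=np.array([513,-9.5,0])
    print((C+d*(n@(p0-C))/(n@d)).round(1))
E
```

```text
[614.9  -5.4 141.4]
[416.5 -13.4 138.7]
```

Call:
{"fn": "play_rows", "kwargs": {"dp": [[-0.04,-0.8,0],[-0.08,-1.6,0],[-0.12,-2.4,0],[-0.16,-3.2,0],[-0.2,-4.0,0]], "rot": [[0,0,0.25],[0,0,0.5],[0,0,0.75],[0,0,1.0],[0,0,1.24]]}}

```text
clock: 5.22
eef_pos: [526.5, -170.4, 98.9]
tcp_rot: [3.141, -0.002, 3.05]
contact_force: [0.4, 0.8, -1.1]
opening: 0.513
grasp_force: 21.0
```

```bash
python3 g.py 535.1 -268.3 100 174.8
```

```text
dp [-0.437 -2.417 -0.03 ] rot [ 0.004 -0.018 -0.009] t 5.22 [ 526.5 -170.4   98.9] F [ 0.4  0.8 -1.1] op 0.513 g 21.0 q6 -1.79
```

Call:
{"fn": "play_rows", "kwargs": {"dp": [[-0.1,-0.6,0],[-0.2,-1.2,0],[-0.3,-1.8,0],[-0.4,-2.42,0],[-0.4,-2.42,0]], "rot": [[0,0,0],[0,0,0],[0,0,0],[0,0,0],[0,0,0]]}}

```text
clock: 5.63
eef_pos: [534.6, -270.9, 99.1]
tcp_rot: [-3.14, 0.0, 3.049]
contact_force: [0.7, -0.8, -1.1]
opening: 0.515
grasp_force: 21.2
```

Call:
{"fn": "play_rows", "kwargs": {"dp": [[0,0,0],[0,0,0],[0,0,0],[0,0,0]], "rot": [[0,0,0],[0,0,0],[0,0,0],[0,0,0]]}}

```text
clock: 5.97
eef_pos: [534.2, -266.0, 99.7]
tcp_rot: [3.141, -0.001, 3.052]
contact_force: [-1.0, -0.6, -1.1]
opening: 0.513
grasp_force: 21.2
```

```bash
python3 g.py 533.6 -268.2 36 174.8; python3 - <<'E'
from h import *
f=optics.grab_frame("side"); cv2.imwrite("pics/side4.png",cv2.resize(f["color"][140:290,290:450,::-1],None,fx=4,fy=4,interpolation=cv2.INTER_CUBIC))
E
```

```text
dp [ 0.009 -0.057  1.593] rot [ 0.004 -0.008  0.01 ] t 5.97 [ 534.2 -266.    99.7] F [-1.  -0.6 -1.1] op 0.513 g 21.2 q6 -1.95
```

View pics/side4.png

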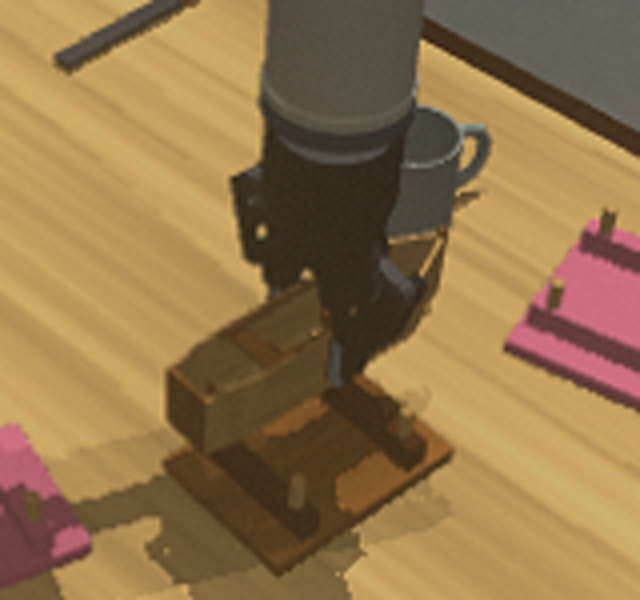

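The hull is above the brown cradle, its bow at crop (443,235) and stern rim at (168,375) to (212,398). I'll let it settle and check.

Call:
{"fn": "play_rows", "kwargs": {"dp": [[0,0,0],[0,0,0],[0,0,0],[0,0,0]], "rot": [[0,0,0],[0,0,0],[0,0,0],[0,0,0]]}}

```text
clock: 6.35
eef_pos: [534.5, -266.9, 100.2]
tcp_rot: [-3.142, 0.0, 3.051]
contact_force: [0.3, -0.7, -1.2]
opening: 0.51
grasp_force: 21.2
```

```bash
python3 g.py 533.6 -268.2 36 174.8; python3 - <<'E'
from h import *
f=optics.grab_frame("side")
c=lambda a,b:(290+a/4-.5,140+b/4-.5)
P=px2plane(f,[c(443,235),c(168,375),c(212,398)],140.5); m=(P[1]+P[2])/2
print(P.round(1).tolist(),np.linalg.norm(P[0]-m),(P[0]+m)/2,np.degrees(np.arctan2(*(P[0]-m)[[1,0]])))
E
```

```text
dp [ 0.02  -0.034  1.604] rot [-0.001  0.001  0.003] t 6.35 [ 534.5 -266.9  100.2] F [ 0.3 -0.7 -1.2] op 0.51 g 21.2 q6 -1.95
[[634.1, -276.7, 140.5], [432.6, -243.9, 140.5], [437.9, -273.0, 140.5]] 199.71014693957196 [ 534.69638703 -267.5804831   140.5       ] -5.251719571556739
```

Call:
{"fn": "play_rows", "kwargs": {"dp": [[0.01,-0.03,0.3],[0.01,-0.03,0.7],[0.01,-0.03,1.1],[0.01,-0.03,1.3],[0.01,-0.03,1.4]], "rot": [[0,0,0],[0,0,0],[0,0,0],[0,0,0],[0,0,0]]}}

```text
clock: 6.82
eef_pos: [532.8, -267.8, 42.1]
tcp_rot: [3.141, -0.003, 3.051]
contact_force: [0.4, -1.1, -0.8]
opening: 0.515
grasp_force: 21.2
```

Call:
{"fn": "play_rows", "kwargs": {"dp": [[0,0,0],[0,0,0],[0,0,0],[0,0,0],[0,0,0]], "rot": [[0,0,0],[0,0,0],[0,0,0],[0,0,0],[0,0,0]]}}

```text
clock: 7.23
eef_pos: [534.4, -268.4, 44.8]
tcp_rot: [-3.141, 0.001, 3.051]
contact_force: [-0.8, -1.2, -1.2]
opening: 0.513
grasp_force: 21.2
```

```bash
python3 g.py 534.1 -268.1 34.6 174.8; python3 - <<'E'
from h import *
f=optics.grab_frame("side"); cv2.imwrite("pics/side5.png",cv2.resize(f["color"][160:290,300:440,::-1],None,fx=4.5,fy=4.5,interpolation=cv2.INTER_CUBIC))
E
```

```text
dp [0.008 0.007 0.255] rot [-0.004  0.011  0.001] t 7.23 [ 534.4 -268.4   44.8] F [-0.8 -1.2 -1.2] op 0.513 g 21.2 q6 -1.95
```

View pics/side5.png

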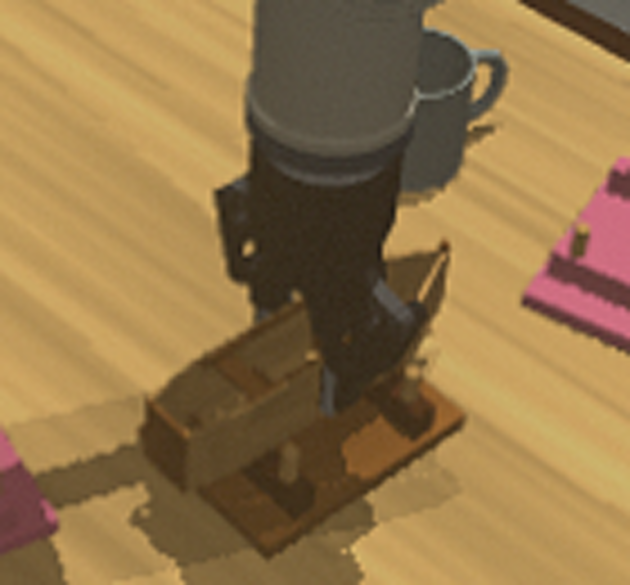

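The hull sits between the dowels (near ones at crop (290,462) and (415,375)), about 10 mm above the bearers, and nothing is touching. I'll lower it slowly.

Call:
{"fn": "play_rows", "kwargs": {"dp": [[0,0,0.05],[0,0,0.1],[0,0,0.15],[0,0,0.18],[0,0,0.2]], "rot": [[0,0,0],[0,0,0],[0,0,0],[0,0,0],[0,0,0]]}}

```text
clock: 7.7
eef_pos: [533.8, -268.2, 35.7]
tcp_rot: [3.141, -0.0, 3.051]
contact_force: [0.2, -0.6, -1.3]
opening: 0.517
grasp_force: 21.2
```

Call:
{"fn": "play_rows", "kwargs": {"dp": [[0,0,0.01],[0,0,0.02],[0,0,0.03],[0,0,0.04],[0,0,0.04]], "rot": [[0,0,0],[0,0,0],[0,0,0],[0,0,0],[0,0,0]]}}

```text
clock: 8.12
eef_pos: [533.9, -268.2, 34.4]
tcp_rot: [3.142, -0.0, 3.051]
contact_force: [-0.3, 0.3, -1.4]
opening: 0.509
grasp_force: 21.2
```

Call:
{"fn": "play_rows", "kwargs": {"dp": [[0,0,0.005],[0,0,0.01],[0,0,0.015],[0,0,0.015],[0,0,0.015]], "rot": [[0,0,0],[0,0,0],[0,0,0],[0,0,0],[0,0,0]]}}

```text
clock: 8.53
eef_pos: [534.0, -268.3, 34.1]
tcp_rot: [-3.142, 0.0, 3.051]
contact_force: [-1.6, 0.4, 3.2]
opening: 0.513
grasp_force: 21.6
```

```bash
python3 g.py 534.1 -268.1 34 174.8; python3 - <<'E'
from h import *
f=optics.grab_frame("side"); cv2.imwrite("pics/side6.png",cv2.resize(f["color"][160:290,300:440,::-1],None,fx=4.5,fy=4.5,interpolation=cv2.INTER_CUBIC))
E
```

```text
dp [-0.003  0.004  0.004] rot [-0.001  0.001  0.   ] t 8.53 [ 534.  -268.3   34.1] F [-1.6  0.4  3.2] op 0.513 g 21.6 q6 -1.95
```

View pics/side6.png

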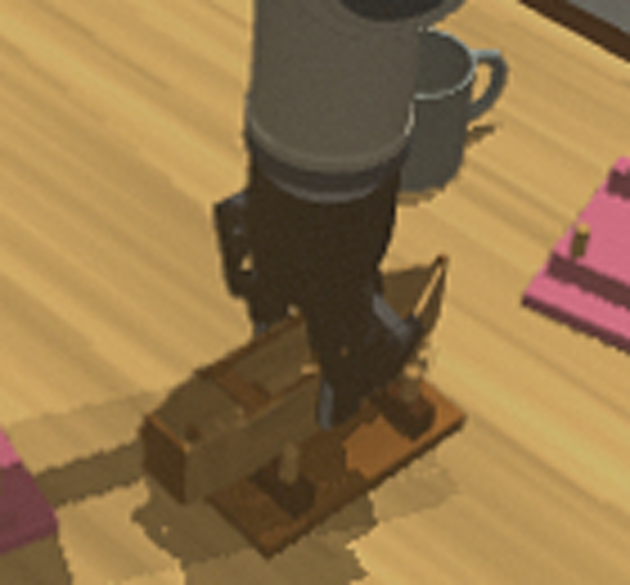

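The force has gone from -1.4 to +3.2 N at the predicted height, and the picture shows the hull down between the dowels. I'll release it and retreat.

Call:
{"fn": "play_rows", "kwargs": {"dp": [[0,0,0],[0,0,0],[0,0,0],[0,0,0],[0,0,0]], "rot": [[0,0,0],[0,0,0],[0,0,0],[0,0,0],[0,0,0]], "fingers": 1.0}}

```text
clock: 9.0
eef_pos: [533.9, -268.2, 33.8]
tcp_rot: [3.142, -0.0, 3.051]
contact_force: [-0.0, -0.6, 0.2]
opening: 1.002
grasp_force: 0.0
```

Call:
{"fn": "play_rows", "kwargs": {"dp": [[0,0,-0.2],[0,0,-0.6],[0,0,-1.2],[0,0,-2.0],[0,0,-2.8]], "rot": [[0,0,0],[0,0,0],[0,0,0],[0,0,0],[0,0,0]]}}

```text
clock: 9.42
eef_pos: [533.4, -267.9, 147.1]
tcp_rot: [3.141, -0.001, 3.051]
contact_force: [1.0, -0.1, -0.5]
opening: 1.0
grasp_force: 0.0
```

Call:
{"fn": "play_rows", "kwargs": {"dp": [[0,0.8,-0.5],[0,1.6,-1.0],[0,2.4,-1.5],[0,3.2,-1.5],[0,4.0,-1.5]], "rot": [[0,0,0],[0,0,0],[0,0,0],[0,0,0],[0,0,0]]}}

```text
clock: 9.83
eef_pos: [549.2, -107.7, 208.3]
tcp_rot: [-3.141, 0.004, 3.05]
contact_force: [-0.4, 0.4, -1.0]
opening: 0.998
grasp_force: 0.0
```

Call:
{"fn": "play_rows", "kwargs": {"dp": [[0,0.5,0],[0,1.0,0],[0,1.0,0],[0,1.0,0],[0,1.0,0]], "rot": [[0,0,0],[0,0,0],[0,0,0],[0,0,0],[0,0,0]]}}

```text
clock: 10.25
eef_pos: [552.0, -69.4, 206.2]
tcp_rot: [-3.141, 0.0, 3.051]
contact_force: [-0.4, -0.6, -0.1]
opening: 1.001
grasp_force: 0.0
```

```bash
python3 - <<'E'
from h import *
a=optics.grab_frame("side")["color"][170:290,310:440,::-1];b=optics.grab_frame("top")["color"][160:265,345:465,::-1]
A=cv2.resize(a,(400,369),interpolation=2);B=cv2.resize(b,(400,350),interpolation=2)
o=np.zeros((369,800,3),np.uint8);o[:,:400]=A;o[:350,400:]=B;cv2.imwrite("pics/fin.png",o)
E
```

```text
(no output)
```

View pics/fin.png

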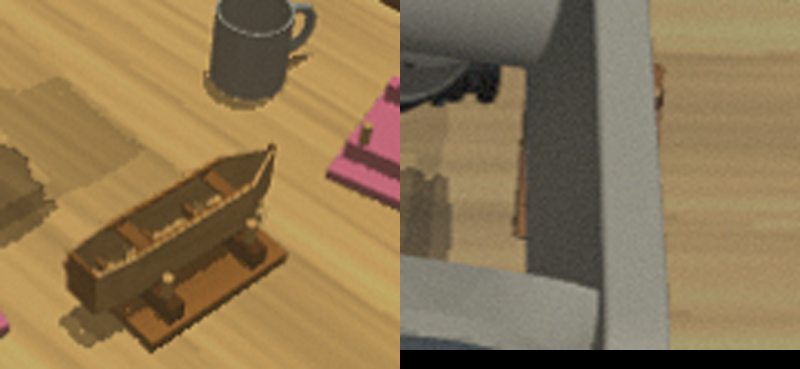

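The left half shows the hull upright on both bearers between the dowels, its bow at (271,148) and its stern rim near (67,260) to (100,280). In the right half the arm hides it from the top camera. I'll do a final centring check from the side view and hand in if it's good.

```bash
python3 - <<'E'
from h import *
f=optics.grab_frame("side")
c=lambda a,b:(310+a/3.077-.5,170+b/3.077-.5)
P=px2plane(f,[c(271,149),c(67,260),c(101,280)],75); m=(P[1]+P[2])/2; M=(P[0]+m)/2
print(np.linalg.norm(P[0]-m),M,np.degrees(np.arctan2(*(P[0]-m)[[1,0]])))
d=np.hypot(*(M[:2]-[535.1,-268.3])); print(d, telemetry.sense()["clock"])
if d<5: print(r.sign_off())
E
```

```text
202.0866931729568 [ 532.59706126 -270.45506401   75.        ] -4.364393987432733
3.3028780217204208 10.4
the job is handed in; nothing more can be done
None
```

The hull is lying upright on the brown cradle's two bearers, between the dowels. The last picture put it about 3 mm from the cradle's centre, close to the roughly 2 mm calibration error. The grip stayed at about 21 N, it touched down at about 3 N, the punt and mug were not touched, and the job was handed in at 10.4 s.

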